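# Find the loaded grinding jar by its weight and clamp it in the mill

## Task

Of the three identical closed grinding jars, feel by lifting which one holds the heavy ball and stand it upright on the round pad of the bench mill, between the open jaw and the fixed saddle. Then push the sliding jaw up by its black handle until you feel the jar stop firmly in the saddle with the jaw tight against it, and let go. Leave the two light jars standing upright on the bench and do not disturb the timer or the cuvette box.

Things in the scene. Friction and masses are not known exactly. Their poses are not given: they have to be found in the camera images.
- jar_a: closed plastic grinding jar: upright white cylinder 58 mm in diameter, with a grey fluted screw lid 60 mm in diameter from 67 mm up to its top at 94 mm. Origin at the centre of its underside, z up its axis. All three jars look the same; only weight tells them apart.
- jar_b: second jar, as jar_a. One of the three jars (which one changes) holds a tungsten carbide ball and weighs 0.60 to 0.80 kg in all
- jar_c: third jar, as jar_a. The two jars without the heavy ball hold a nylon ball and weigh 0.22 to 0.29 kg each in all. Between jar_a and jar_b (on the right) and the mill stands a fixed open mini centrifuge, at x 0.49 to 0.69, y 0.09 to 0.30 m, its raised clear lid reaching 220 mm above the bench: carry jars round its robot side
- mill: bench mill, fixed: white housing 250 x 130 mm, aluminium deck 58 mm above the bench. Origin at the centre of its underside; x points from the control panel to the fixed saddle, z up. Saddle and jaw have facing rubber-lined 120 degree Vs, 48 mm tall, 108 mm wide. The jaw slides along x on two 10 mm rods, 46 mm either side of the middle, 16 mm above the deck
- seat_pad: round rubber pad on the deck, 68 mm in diameter, 3 mm thick, top 61 mm above the bench. Origin at the centre of its underside, in line with the axis of a jar that sits fully in the saddle's V; axes as the mill's. A jar may be set down up to 12 mm short of that (along -x) and 8 mm to either side: the jaw pushes it home over the pad
- jaw (a joint): travel of the jaw along the mill's +x, m: starts open at 0 to 0.012, about 0.035 when tight on a seated jar, 0.05 at its end stop without a jar. It stays where it is left. Pushing takes about 3 N alone and up to 10 N with the loaded jar sliding on the pad; the seated jar is a hard stop: 14 to 20 N is a firm push
- jaw_handle (a point): middle of the top edge of the jaw's upright black push handle: a plate 50 mm wide across the slide and 10 mm thick along it, from 74 to 126 mm above the bench. It moves with the jaw and is 85 mm on the -x side of the axis of the jar that the jaw bears on; nothing stands higher than 85 mm on its -x side
- timer: dark blue bench timer, 62 x 62 x 17 mm, bystander. Origin at the centre of its underside
- cuvette_box: white carton, 60 x 100 x 32 mm, bystander. Origin at the centre of its underside

How it is judged:
On the way:
1. the jar with the heavy ball stands upright on the pad, let go, while the jaw is still open (travel under 32 mm) (((contact force between jar_a and seat_pad above 4.3 N and contact force between the fingers and jar_a below 0.3 N and angle between jar_a's own z axis and vertical below 0.1 rad and value of joint jaw below 0.032 m) or (contact force between jar_b and seat_pad above 4.3 N and contact force between the fingers and jar_b below 0.3 N and angle between jar_b's own z axis and vertical below 0.1 rad and value of joint jaw below 0.032 m) or (contact force between jar_c and seat_pad above 4.3 N and contact force between the fingers and jar_c below 0.3 N and angle between jar_c's own z axis and vertical below 0.1 rad and value of joint jaw below 0.032 m))), for 0.2 s.
At the end, for the whole second after the job is handed in: The jar with the heavy ball stands upright on the pad with its weight on it, its axis within 4 mm of the seated position in the saddle; the jaw is tight against it (jaw travel 32.5 to 39 mm); the other two jars stand upright on the bench; all at rest (value of joint jaw between 0.0325 and 0.039 m and ((horizontal distance between jar_a and seat_pad below 0.004 m and contact force between jar_a and seat_pad above 3.3 N and angle between jar_a's own z axis and vertical below 0.06 rad and height (world z) of jar_b between -0.01 and 0.012 m and angle between each of jar_b, jar_c's own z axis and vertical below 0.1 rad and height (world z) of jar_c between -0.01 and 0.012 m) or (horizontal distance between jar_b and seat_pad below 0.004 m and contact force between jar_b and seat_pad above 3.3 N and angle between jar_b's own z axis and vertical below 0.06 rad and height (world z) of jar_a between -0.01 and 0.012 m and angle between each of jar_a, jar_c's own z axis and vertical below 0.1 rad and height (world z) of jar_c between -0.01 and 0.012 m) or (horizontal distance between jar_c and seat_pad below 0.004 m and contact force between jar_c and seat_pad above 3.3 N and angle between jar_c's own z axis and vertical below 0.06 rad and height (world z) of jar_a between -0.01 and 0.012 m and angle between each of jar_a, jar_b's own z axis and vertical below 0.1 rad and height (world z) of jar_b between -0.01 and 0.012 m)) and linear speed of each of jar_a, jar_b, jar_c below 0.02 m/s); the robot touches nothing.
It fails at once if a jar is tipped over (angle between any of jar_a, jar_b, jar_c's own z axis and vertical above 0.6 rad).
It fails at once if the timer or the cuvette box is pushed more than 30 mm (distance of any of timer, cuvette_box from where it was at the start of the episode above 0.03 m).
It also fails if it takes over 69 s, if anything falls off the work surface, if the arm or the gripper's body presses on something with over 40 N, if the wrist force passes 120 N, or if a joint passes its speed limit or range.

## Robot

A 6-joint arm with a two-finger parallel gripper is mounted at the origin on a cart in front of the work surface, level with it; the furniture and walls round the work are solid. World frame = base frame: x ahead of the robot, y to its left, z up, the work surface at z = 0. Lengths are in m, angles in rad, forces in N, time in s.
With the tool pointing down it reaches from about 0.225 to 0.875 m from the base axis. Payload 3.4 kg.
Tool frame: the origin (TCP) lies on the centre line of the jaws, within the pads' length; the fingertips stand 22 mm ahead of it and the grasp point (between the pads) lies 3 mm ahead of it; z points along the fingers, y is the line along which they close (so a half turn about z gives the same grasp; the last joint's range is limited). The gripper opens to 85 mm and grips with 20 to 120 N. Pads are 22 mm wide; open, the fingers measure 114 mm over their backs; the gripper's body (76 mm by 85 mm) begins 54 mm behind the grasp point. The pads swing forward as they close: fully open they stand 13 mm farther back than shut.
Start: joints at [-1.432, 0.276, 1.505, -0, 1.361, -0.121], TCP at [0.148, -0.556, 0.253] pointing down, gripper open.
Joint ranges: [-2.89, 2.89], [-0.75, 2.08], [0.22, 2.7], [-1.18, 4.32], [0.11, 2.71], [-2.7, 2.7]. Speed limits (rad/s): [2.57, 2.57, 3.14, 3.14, 3.14, 3.14].

## Interface

Orientations are given as a unit quaternion [w, x, y, z].
In Python, from rig import manip gives the robot as it stands.
- The arm moves only by the shell command python3 steer.py [OPENING] [FORCE], which reads ROWS from standard input. ROWS is a JSON object with one list for each field, all of the same length, 1 to 5, a row being the entries at one place: dx, dy, dz (the shift in m), rz (a turn about the tool's z in rad); each row shifts and turns the commanded pose from where the row before left it, along the tool's axes as they then stand; what a row does not reach is not made up. A row lasts 1/12 s, in which the tool goes at most 0.0417 m and 0.125 rad, less where a joint would pass 70% of its speed; a pose out of reach is approached as far as the arm can. OPENING is the finger opening in m, set as the command begins (- or left out keeps the last). The fingers move at their own pace and stop on an object; FORCE is the grip in N (left out, the last holds). Time passes only in rows, so rows that do not move let the fingers close. It prints the time, the measured TCP pose, the force, the opening and the grip force at its end. Input that does not fit is refused with a message, and nothing moves.
- manip.get_state(): the state, without advancing time (a new reading comes with each control period).
- manip.get_image(name): name is "scene" or "top" or "wrist"; returns a dict with "img" (400x640x3 uint8, red, green, blue), "camera_matrix" (3x3 intrinsics, pixels), "T" (4x4, takes a point from camera to world coordinates); the wrist camera has in their place "hand_eye" (4x4, takes a point from camera to tool coordinates, whose origin is the TCP and whose axes are the flange's). Camera axes: x right, y down, z forward; pixel columns grow to the right and rows downward; lengths in m; the calibration is good to about 2 mm. A picture is of the moment at which its call begins: read the wrist's pose just before it. There is no depth.
- manip.sign_off(): hands the job in; it is judged then, once.
The state is a dict: "clock": time; "qpos": joint angles; "qd": joint speeds; "effort": joint torques, N m; "position": TCP position; "ee_rot": TCP orientation; "contact_force": force on the tool from outside, world axes, zero at the start; "moment": the same for the moment, N m; "width": finger opening in m; "gripper_force": force on a finger pad.
Only numpy, scipy, OpenCV 4.12 (cv2) and the standard library are available. Lean on these libraries where they do the work, as an engineer would, in place of code of your own. Each camera call takes 0.05 s, during which the arm holds its last target. There are 200 camera calls.

## Working session

There is one attempt and no reset: what is moved stays moved. The work goes in short steps, Python scripts to look and compute and a shell command to move; the robot and the scene stay as the last step left them, time stands still between calls to the robot, and variables do not carry over. Pictures are saved under pics/ and viewed, at most 10 in all, crops included, and the job is handed in when it is done.

```bash
ls; mkdir -p pics; python3 - <<'E'
from rig import manip
import cv2,numpy as np,pickle
s=manip.get_state();print(s)
d={}
for n in("scene","top","wrist"):
    im=manip.get_image(n);d[n]=im;cv2.imwrite(f"pics/{n}0.png",im["img"][:,:,::-1])
    print(n,im["camera_matrix"].round(1).tolist(),(im["T"] if "T" in im else im["hand_eye"]).round(3).tolist())
pickle.dump((s,d),open("v0.pkl","wb"))
E
```

```text
pics
rig.py
steer.py
{'clock': 0.0, 'qpos': array([-1.43200002e+00,  2.76601925e-01,  1.50616193e+00,  9.20189700e-06,
        1.36071596e+00, -1.20968024e-01]), 'qd': array([ 0.0012319 , -0.00049237,  0.00030509, -0.00056558, -0.00123975,
       -0.00097715]), 'effort': array([-1.00040590e-03, -4.16775942e+01, -2.45806146e+01, -7.02153079e-05,
        1.11295294e-02, -3.24981109e-06]), 'position': array([ 0.14763527, -0.5551992 ,  0.25242427]), 'ee_rot': array([-9.43580789e-04,  9.91576846e-01,  1.29516286e-01, -3.91236931e-06]), 'contact_force': array([-0.62350296,  0.01059399, -0.36382364]), 'moment': array([ 0.0604877 ,  0.02652014, -0.02831609]), 'gripper_force': 0.0, 'width': 0.08528576841853718}
scene [[421.1, 0.0, 323.0], [0.0, 421.1, 198.1], [0.0, 0.0, 1.0]] [[-0.845, -0.305, 0.439, 0.136], [-0.535, 0.491, -0.688, 0.846], [-0.006, -0.816, -0.578, 0.634], [0.0, 0.0, 0.0, 1.0]]
top [[478.9, 0.0, 323.0], [0.0, 478.9, 205.4], [0.0, 0.0, 1.0]] [[-0.013, -0.98, 0.198, 0.3], [-1.0, 0.013, -0.001, 0.167], [-0.002, -0.198, -0.98, 1.379], [0.0, 0.0, 0.0, 1.0]]
wrist [[284.8, 0.0, 320.7], [0.0, 284.8, 200.8], [0.0, 0.0, 1.0]] [[0.0, -0.962, -0.272, 0.068], [1.0, 0.001, -0.0, -0.001], [0.0, -0.272, 0.962, -0.118], [0.0, 0.0, 0.0, 1.0]]
```
View pics/top0.png

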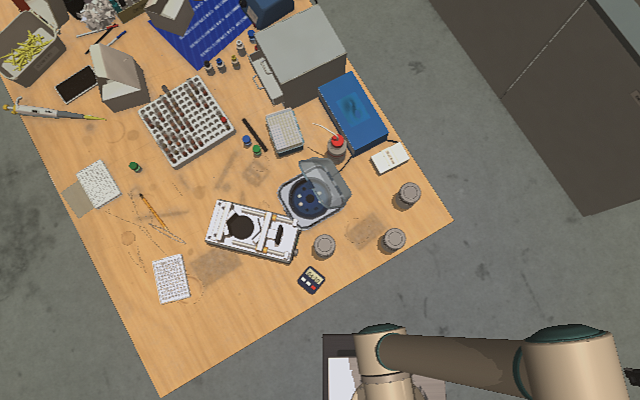

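View pics/scene0.png

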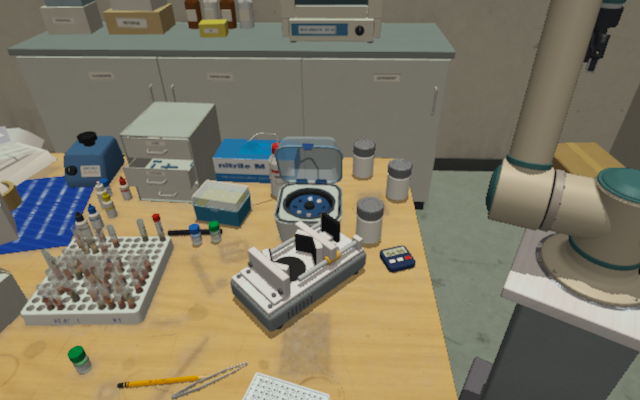

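Top view: jar lids at about (408,193), (394,238) and (323,243), mill at (252,231) with the pad at (240,227) and the handle at (279,237). The timer is at (311,279) and the cuvette box at (390,158). The scene view confirms the order: saddle on the left, then the pad, the jaw and the black handle on the right. I'll measure these next, with enlarged crops.

```bash
cat > h.py <<'E'
import numpy as np,cv2
from scipy.spatial.transform import Rotation as R
def Tw(im,s=None):
    if "T" in im: return im["T"]
    T=np.eye(4);q=s["ee_rot"];T[:3,:3]=R.from_quat([q[1],q[2],q[3],q[0]]).as_matrix();T[:3,3]=s["position"]
    return T@im["hand_eye"]
def ray(im,uv,s=None):
    T=Tw(im,s);d=T[:3,:3]@np.linalg.inv(im["camera_matrix"])@np.array([uv[0],uv[1],1.]);return T[:3,3],d/np.linalg.norm(d)
def plane(im,uv,z,s=None):
    o,d=ray(im,uv,s);return o+d*(z-o[2])/d[2]
def tri(rays):
    A=sum(np.eye(3)-np.outer(d,d) for o,d in rays);b=sum((np.eye(3)-np.outer(d,d))@o for o,d in rays);return np.linalg.solve(A,b)
def proj(im,p,s=None):
    c=np.linalg.inv(Tw(im,s))@np.append(p,1);c=im["camera_matrix"]@c[:3];return c[:2]/c[2]
E
python3 - <<'E'
import pickle;from h import *
s,d=pickle.load(open("v0.pkl","rb"));t=d["top"]
for n,uv,z in(("far",(408,193),.094),("mid",(394,238),.094),("near",(323,243),.094),("pad",(240,227),.061),("handle",(279,237),.126),("timer",(311,279),.017),("cuv",(390,158),.03)): print(n,plane(t,uv,z).round(3))
a=cv2.resize(t["img"][140:300,195:435],None,fx=3.3,fy=3.3,interpolation=cv2.INTER_CUBIC)
cv2.imwrite("pics/topc.png",a[:,:,::-1])
b=cv2.resize(d["scene"]["img"][135:335,225:425],None,fx=3,fy=3,interpolation=cv2.INTER_CUBIC)
cv2.imwrite("pics/scc.png",b[:,:,::-1])
E
```

```text
far [ 0.591 -0.068  0.094]
mid [ 0.467 -0.025  0.094]
near [0.456 0.167 0.094]
pad [0.508 0.397 0.061]
handle [0.47  0.283 0.126]
timer [0.364 0.202 0.017]
cuv [ 0.711 -0.033  0.03 ]
```

View pics/topc.png

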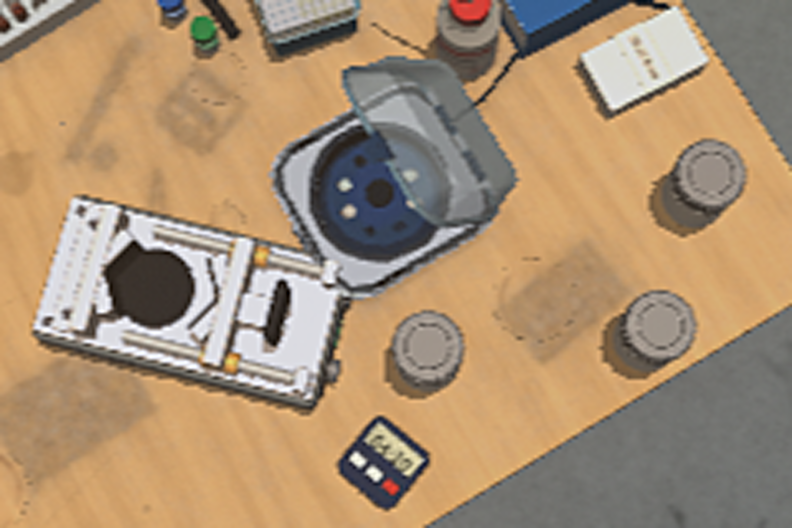

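View pics/scc.png

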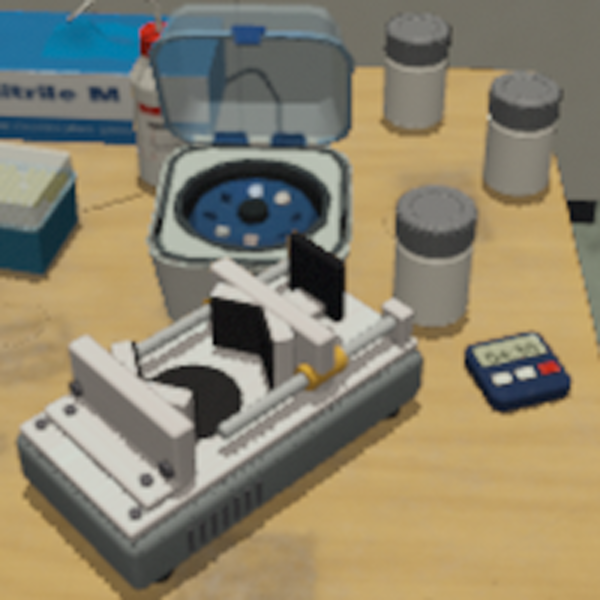

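```bash
python3 - <<'E'
import pickle;from h import *
s,d=pickle.load(open("v0.pkl","rb"));t=d["top"];c=d["scene"]
tp=lambda u,v:(195+(u+.5)/3.3-.5,140+(v+.5)/3.3-.5); sp=lambda u,v:(225+(u+.5)/3-.5,135+(v+.5)/3-.5)
for n,a,b in(("far",(711,173),(418,27)),("mid",(660,327),(525,92)),("near",(430,346),(437,208)),("handletop",(281,313),(320,263)),("pad",(153,288),(197,402)),("deckLT",(75,197),None),("deckRT",(348,288),(417,341)),("deckLB",(38,330),(130,545)),("deckRB",(312,405),None)):
    if b is None: print(n,plane(t,tp(*a),.058).round(4)); continue
    p=tri([ray(t,tp(*a)),ray(c,sp(*b))]); print(n,p.round(4),"err px",(proj(t,p)-tp(*a)).round(1), "top plane",[plane(t,tp(*a),z).round(3).tolist() for z in(.061,.094,.126)])
p=[plane(t,tp(*a),.058)[:2] for a in((75,197),(348,288),(38,330),(312,405))]
for i,j in((1,0),(3,2)):
    e=p[j]-p[i];print(np.degrees(np.arctan2(e[1],e[0])),np.linalg.norm(e))
for i,j in((2,0),(3,1)):
    e=p[j]-p[i];print("w",np.degrees(np.arctan2(e[1],e[0])),np.linalg.norm(e))
E
```

```text
far [ 0.5926 -0.0756  0.091 ] err px [0.3 0.6] top plane [[0.601, -0.081, 0.061], [0.594, -0.074, 0.094], [0.586, -0.068, 0.126]]
mid [ 0.465  -0.0278  0.0866] err px [0.1 0.4] top plane [[0.469, -0.031, 0.061], [0.465, -0.026, 0.094], [0.461, -0.022, 0.126]]
near [0.4514 0.1614 0.0886] err px [0.2 0.5] top plane [[0.456, 0.162, 0.061], [0.452, 0.162, 0.094], [0.448, 0.162, 0.126]]
handletop [0.4779 0.2819 0.1076] err px [0.2 0.4] top plane [[0.486, 0.287, 0.061], [0.481, 0.284, 0.094], [0.476, 0.281, 0.126]]
pad [0.5049 0.3931 0.0591] err px [0.6 1.3] top plane [[0.508, 0.395, 0.061], [0.503, 0.389, 0.094], [0.498, 0.383, 0.126]]
deckLT [0.5883 0.4635 0.058 ]
deckRT [0.4747 0.2208 0.0083] err px [ 4.2 13.5] top plane [[0.506, 0.23, 0.061], [0.501, 0.229, 0.094], [0.496, 0.227, 0.126]]
deckLB [0.4759 0.4945 0.0436] err px [0.1 0.1] top plane [[0.474, 0.49, 0.061], [0.47, 0.482, 0.094], [0.465, 0.474, 0.126]]
deckRB [0.4084 0.2607 0.058 ]
70.65830210208895 0.24709437555231595
74.0371839157114 0.23968260772240937
w -13.626470043517097 0.11731291371226579
w -17.19050771598323 0.10267560927676836
```

```bash
echo '{"dx":[0.0295, 0.0295, 0.0295, 0.0295, 0.0295], "dy":[-0.0286, -0.0286, -0.0286, -0.0286, -0.0286], "dz":[0, 0, 0, 0, 0], "rz":[0, 0, 0, 0, 0]}' | python3 steer.py; echo '{"dx":[0.0295, 0.0295, 0.0295, 0.0295, 0.0295], "dy":[-0.0286, -0.0286, -0.0286, -0.0286, -0.0286], "dz":[0, 0, 0, 0, 0], "rz":[0, 0, 0, 0, 0]}' | python3 steer.py;echo '{"dx":[0.0295, 0.0295, 0.0295, 0.0295, 0], "dy":[-0.0286, -0.0286, -0.0286, -0.0286, 0], "dz":[0, 0, 0, 0, 0], "rz":[0, 0, 0, 0, 0]}' | python3 steer.py
cat > look.py <<'E'
import sys,pickle;from h import *;from rig import manip
s=manip.get_state();im=manip.get_image("wrist");n=sys.argv[1];pickle.dump((s,im),open(n+".pkl","wb"))
cv2.imwrite(f"pics/{n}.png",im["img"][:,:,::-1])
q=s["ee_rot"];x=R.from_quat([q[1],q[2],q[3],q[0]]).as_matrix()[:,0]
print(s["clock"],s["position"].round(4),"yaw",np.arctan2(x[1],x[0]).round(4),"F",s["contact_force"].round(2))
E
python3 look.py w1
```

```text
clock: 0.57
position: [0.2539, -0.3778, 0.253]
ee_rot: [-0.0, 0.992, 0.129, 0.0]
contact_force: [2.2, -0.6, -0.4]
width: 0.0853
gripper_force: 0.0
clock: 0.98
position: [0.3597, -0.2016, 0.2533]
ee_rot: [0.0, 0.992, 0.129, 0.0]
contact_force: [0.7, -0.7, 0.2]
width: 0.0851
gripper_force: 0.0
clock: 1.4
position: [0.4469, -0.0564, 0.2532]
ee_rot: [-0.002, 0.991, 0.133, 0.002]
contact_force: [0.5, -0.6, -0.0]
width: 0.0853
gripper_force: 0.0
1.4 [ 0.4469 -0.0564  0.2532] yaw 0.2674 F [ 0.54 -0.56 -0.02]
```

View pics/w1.png

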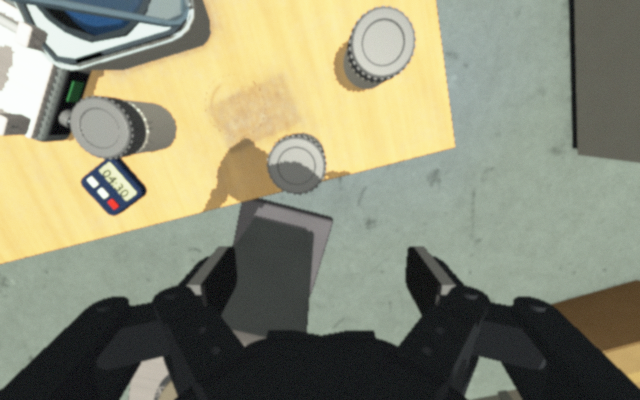

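Wrist view w1: the lid tops are at about (299,162) for the middle jar, (382,41) for the far jar and (102,126) for the near jar. I'll triangulate these against the top view.

```bash
python3 - <<'E'
import pickle;from h import *
s0,d=pickle.load(open("v0.pkl","rb"));t=d["top"];s,im=pickle.load(open("w1.pkl","rb"))
tp=lambda u,v:(195+(u+.5)/3.3-.5,140+(v+.5)/3.3-.5)
g=cv2.GaussianBlur(cv2.cvtColor(im["img"],cv2.COLOR_RGB2GRAY),(3,3),0)
for n,a,b in(("far",(711,173),(382,41)),("mid",(660,327),(299,162)),("near",(430,346),(102,126))):
    x0,y0=max(b[0]-45,0),max(b[1]-45,0);c=cv2.HoughCircles(cv2.resize(g[y0:b[1]+45,x0:b[0]+45],None,fx=2,fy=2),cv2.HOUGH_GRADIENT,1,60,param1=100,param2=20,minRadius=36,maxRadius=72)
    print(n,[] if c is None else [(x0+q[0]/2,y0+q[1]/2,q[2]/2) for q in c[0][:2]])
    p=tri([ray(t,tp(*a)),ray(im,b,s)]);print("tri",p.round(4),"plane",plane(im,b,.094,s).round(4),plane(t,tp(*a),.094).round(4),(proj(t,p)-tp(*a)).round(1))
E
```

```text
far [(np.float32(384.25), np.float32(37.25), np.float32(31.2))]
tri [ 0.5891 -0.0707  0.1076] plane [ 0.5915 -0.0711  0.094 ] [ 0.5937 -0.0744  0.094 ] [-0.4  0.5]
mid [(np.float32(296.25), np.float32(164.75), np.float32(26.45))]
tri [ 0.4673 -0.0274  0.0816] plane [ 0.4697 -0.0271  0.094 ] [ 0.4651 -0.0264  0.094 ] [-0.3 -0.2]
near [(np.float32(111.75), np.float32(127.25), np.float32(34.6))]
tri [0.4526 0.162  0.092 ] plane [0.4534 0.1608 0.094 ] [0.4521 0.1619 0.094 ] [-0.1 -0.1]
```

```bash
echo '{"dx":[0.027, 0, 0, 0, 0], "dy":[-0.023, 0, 0, 0, 0], "dz":[0, 0.04, 0.04, 0, 0], "rz":[0, 0, 0, 0, 0]}' | python3 steer.py; python3 look.py w2
```

```text
clock: 1.87
position: [0.4621, -0.0341, 0.172]
ee_rot: [-0.001, 0.992, 0.129, -0.003]
contact_force: [-1.2, 0.4, 1.0]
width: 0.0859
gripper_force: 0.0
1.8667 [ 0.4621 -0.0341  0.172 ] yaw 0.2587 F [-1.23  0.4   1.02]
```

View pics/w2.png

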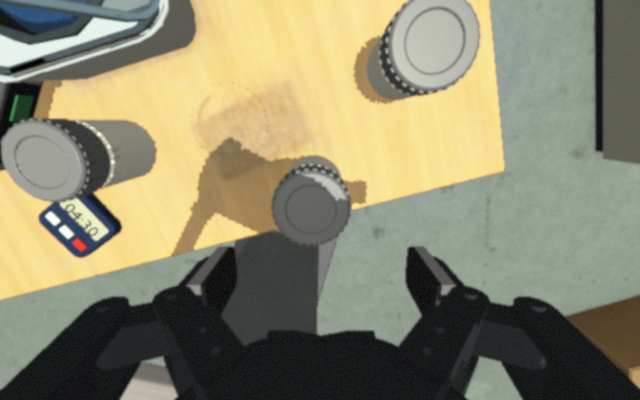

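View w2: lid tops at (311,208) middle, (434,37) far, (43,159) near.

```bash
python3 - <<'E'
import pickle;from h import *
s1,i1=pickle.load(open("w1.pkl","rb"));s,im=pickle.load(open("w2.pkl","rb"))
for n,a,b in(("far",(382,41),(434,37)),("mid",(299,162),(311,208)),("near",(102,126),(43,159))):
    print(n,plane(im,b,.092,s).round(4),tri([ray(i1,a,s1),ray(im,b,s)]).round(4))
T=Tw(im,s);p=plane(im,(311,208),.092,s)-s["position"];q=s["ee_rot"];print(R.from_quat([q[1],q[2],q[3],q[0]]).inv().apply(p))
E
```

```text
far [ 0.5935 -0.0712  0.092 ] [ 0.5927 -0.0712  0.0924]
mid [ 0.4664 -0.025   0.092 ] [ 0.4701 -0.026   0.101 ]
near [0.4532 0.1636 0.092 ] [0.4538 0.1609 0.0945]
[ 0.00692742 -0.00757866  0.07997424]
```

```bash
echo '{"dx":[0.007, 0, 0, 0, 0], "dy":[-0.0075, 0, 0, 0, 0], "dz":[0, 0.031, 0.031, 0.031, 0], "rz":[0, 0, 0, 0, 0]}' | python3 steer.py; echo '{"dx":[0, 0, 0, 0, 0], "dy":[0, 0, 0, 0, 0], "dz":[0, 0, 0, 0, 0], "rz":[0, 0, 0, 0, 0]}' | python3 steer.py 0.04 50;  echo '{"dx":[0, 0, 0, 0, 0], "dy":[0, 0, 0, 0, 0], "dz":[0, 0, -0.005, -0.01, 0], "rz":[0, 0, 0, 0, 0]}' | python3 steer.py;echo '{"dx":[0, 0, 0], "dy":[0, 0, 0], "dz":[0, 0, 0], "rz":[0, 0, 0]}' | python3 steer.py
```

```text
clock: 2.33
position: [0.4673, -0.0241, 0.0781]
ee_rot: [-0.001, 0.992, 0.129, -0.003]
contact_force: [-0.9, -0.6, -0.6]
width: 0.0857
gripper_force: 0.0
clock: 2.75
position: [0.4714, -0.0248, 0.0831]
ee_rot: [0.001, 0.992, 0.129, 0.003]
contact_force: [-0.6, 0.9, 6.8]
width: 0.0588
gripper_force: 53.8
clock: 3.17
position: [0.4705, -0.0248, 0.0975]
ee_rot: [0.001, 0.992, 0.13, 0.002]
contact_force: [0.7, -0.7, -2.0]
width: 0.0586
gripper_force: 54.3
clock: 3.42
position: [0.4687, -0.0244, 0.0951]
ee_rot: [-0.0, 0.992, 0.13, -0.0]
contact_force: [0.5, -1.2, -2.6]
width: 0.0589
gripper_force: 54.3
```

```bash
echo '{"dx":[0, 0, 0, 0], "dy":[0, 0, 0, 0], "dz":[0.010, 0.005, 0, 0], "rz":[0, 0, 0, 0]}' | python3 steer.py;echo '{"dx":[0, 0, 0, 0, 0], "dy":[0, 0, 0, 0, 0], "dz":[0, 0, 0, -0.04, -0.04], "rz":[0, 0, 0, 0, 0]}' | python3 steer.py 0.085; python3 look.py w3
```

```text
clock: 3.75
position: [0.4693, -0.0238, 0.0824]
ee_rot: [-0.0, 0.992, 0.129, 0.001]
contact_force: [-4.7, 3.2, 19.2]
width: 0.0589
gripper_force: 56.4
clock: 4.17
position: [0.4668, -0.0242, 0.1587]
ee_rot: [-0.001, 0.992, 0.129, -0.004]
contact_force: [1.4, -0.3, 0.3]
width: 0.0847
gripper_force: 0.0
4.1667 [ 0.4668 -0.0242  0.1587] yaw 0.2596 F [ 1.38 -0.3   0.35]
```

```bash
echo '{"dx":[0.0274, 0.0274, 0.0274, 0.0274, 0], "dy":[0.0197, 0.0197, 0.0197, 0.0197, 0], "dz":[0, 0, 0, 0, 0], "rz":[0, 0, 0, 0, 0]}' | python3 steer.py; echo '{"dx":[0, 0], "dy":[0, 0], "dz":[0, 0], "rz":[0, 0]}' | python3 steer.py; python3 look.py w4
```

```text
clock: 4.63
position: [0.6018, -0.0754, 0.1595]
ee_rot: [0.002, 0.992, 0.129, 0.003]
contact_force: [0.8, -1.0, 0.1]
width: 0.0848
gripper_force: 0.0
clock: 4.8
position: [0.5941, -0.0722, 0.1591]
ee_rot: [-0.001, 0.992, 0.129, -0.001]
contact_force: [-0.2, -0.2, -0.2]
width: 0.085
gripper_force: 0.0
4.8 [ 0.5941 -0.0722  0.1591] yaw 0.2596 F [-0.21 -0.23 -0.22]
```

View pics/w4.png

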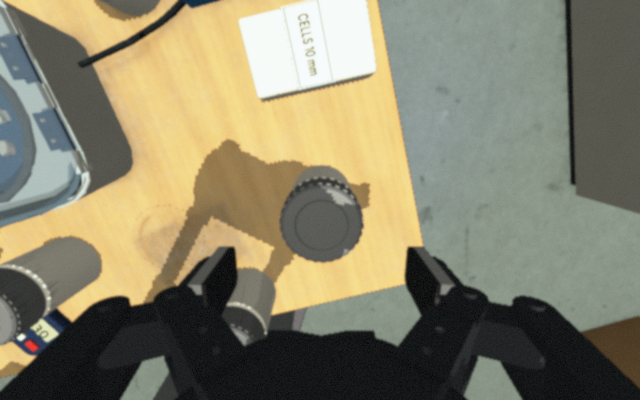

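View w4: far lid centred at (321,223), which is where a point under the TCP should appear, so I'm aligned.

```bash
echo '{"dx":[0, 0, 0, 0], "dy":[0, 0, 0, 0], "dz":[0.039, 0.039, 0, 0], "rz":[0, 0, 0, 0]}' | python3 steer.py;echo '{"dx":[0, 0, 0, 0, 0], "dy":[0, 0, 0, 0, 0], "dz":[0, 0, 0, 0, 0], "rz":[0, 0, 0, 0, 0]}' | python3 steer.py 0.04 50;  echo '{"dx":[0, 0, 0, 0, 0], "dy":[0, 0, 0, 0, 0], "dz":[0, -0.005, -0.01, 0, 0], "rz":[0, 0, 0, 0, 0]}' | python3 steer.py;echo '{"dx":[0, 0], "dy":[0, 0], "dz":[0, 0], "rz":[0, 0]}' | python3 steer.py
```

```text
clock: 5.18
position: [0.5924, -0.0716, 0.081]
ee_rot: [-0.001, 0.992, 0.13, -0.003]
contact_force: [-0.2, 0.2, -0.1]
width: 0.0851
gripper_force: 0.0
clock: 5.6
position: [0.5967, -0.0726, 0.0853]
ee_rot: [0.001, 0.992, 0.13, 0.002]
contact_force: [-0.4, 1.3, 5.9]
width: 0.0586
gripper_force: 53.4
clock: 6.02
position: [0.5958, -0.0727, 0.0984]
ee_rot: [0.0, 0.992, 0.13, 0.001]
contact_force: [0.2, -0.4, -2.0]
width: 0.0587
gripper_force: 54.2
clock: 6.18
position: [0.5948, -0.0724, 0.0969]
ee_rot: [-0.0, 0.992, 0.13, -0.0]
contact_force: [-0.3, -0.7, -1.7]
width: 0.0588
gripper_force: 54.2
```

Also light, so the near jar holds the ball. I'll put this one down, rise, and go round the centrifuge's robot side, turning the camera away from its lid.

```bash
echo '{"dx":[0, 0, 0, 0], "dy":[0, 0, 0, 0], "dz":[0.008, 0.004, 0, 0], "rz":[0, 0, 0, 0]}' | python3 steer.py;echo '{"dx":[0, 0, 0, 0, 0], "dy":[0, 0, 0, 0, 0], "dz":[0, 0, 0, -0.04, -0.04], "rz":[0, 0, 0, 0, 0]}' | python3 steer.py 0.085;echo '{"dx":[0, 0, 0, 0], "dy":[0, 0, 0, 0], "dz":[-0.04, -0.04, 0, 0], "rz":[0, 0, 0, 0]}' | python3 steer.py
```

```text
clock: 6.52
position: [0.595, -0.0725, 0.0854]
ee_rot: [-0.0, 0.992, 0.13, -0.0]
contact_force: [-1.0, 0.9, 3.6]
width: 0.0588
gripper_force: 54.5
clock: 6.93
position: [0.5931, -0.072, 0.1632]
ee_rot: [-0.001, 0.992, 0.129, -0.004]
contact_force: [2.0, 0.4, 0.3]
width: 0.0847
gripper_force: 0.0
clock: 7.27
position: [0.5967, -0.0728, 0.2482]
ee_rot: [0.001, 0.992, 0.13, 0.003]
contact_force: [-0.0, -0.0, -1.1]
width: 0.085
gripper_force: 0.0
```

```bash
echo '{"dx":[-0.0272, -0.0272, -0.0272, -0.0272, -0.0272], "dy":[-0.03, -0.03, -0.03, -0.03, -0.03], "dz":[0, 0, 0, 0, 0], "rz":[0, 0, 0, 0, 0]}' | python3 steer.py;for i in 1 2 3 4 5; do echo '{"dx":[0, 0, 0, 0, 0], "dy":[0, 0, 0, 0, 0], "dz":[0, 0, 0, 0, 0], "rz":[-0.125, -0.125, -0.125, -0.125, -0.125]}' | python3 steer.py | tail -0; done; echo '{"dx":[0, 0, 0], "dy":[0, 0, 0], "dz":[0, 0, 0], "rz":[0, 0, 0]}' | python3 steer.py; python3 look.py w5
```

```text
clock: 7.68
position: [0.4223, 0.0384, 0.243]
ee_rot: [-0.001, 0.992, 0.129, -0.002]
contact_force: [0.4, 0.9, -0.0]
width: 0.0847
gripper_force: 0.0
clock: 10.02
position: [0.4247, 0.0376, 0.2443]
ee_rot: [-0.001, -0.12, 0.993, 0.0]
contact_force: [0.5, -0.5, -0.4]
width: 0.0851
gripper_force: 0.0
10.0167 [0.4247 0.0376 0.2443] yaw -2.9011 F [ 0.51 -0.49 -0.45]Exception ignored on flushing sys.stdout:
BrokenPipeError: [Errno 32] Broken pipe
Exception ignored on flushing sys.stdout:
BrokenPipeError: [Errno 32] Broken pipe
Exception ignored on flushing sys.stdout:
BrokenPipeError: [Errno 32] Broken pipe
Exception ignored on flushing sys.stdout:
BrokenPipeError: [Errno 32] Broken pipe
Exception ignored on flushing sys.stdout:
BrokenPipeError: [Errno 32] Broken pipe
```

```bash
echo '{"dx":[-0.0192, -0.0192, -0.0192, 0, 0], "dy":[0.0382, 0.0382, 0.0382, 0, 0], "dz":[0, 0, 0, 0.04, 0.04], "rz":[0, 0, 0, 0, 0]}' | python3 steer.py; echo '{"dx":[0, 0, 0], "dy":[0, 0, 0], "dz":[0, 0, 0], "rz":[0, 0, 0]}' | python3 steer.py; python3 look.py w6
```

```text
clock: 10.48
position: [0.4555, 0.1624, 0.1663]
ee_rot: [0.004, -0.123, 0.992, 0.0]
contact_force: [-0.2, -0.4, -1.8]
width: 0.0847
gripper_force: 0.0
clock: 10.73
position: [0.4539, 0.1594, 0.1667]
ee_rot: [0.001, -0.121, 0.993, -0.0]
contact_force: [0.3, 0.7, 0.4]
width: 0.0851
gripper_force: 0.0
10.7333 [0.4539 0.1594 0.1667] yaw -2.8995 F [0.28 0.73 0.37]
```

View pics/w6.png

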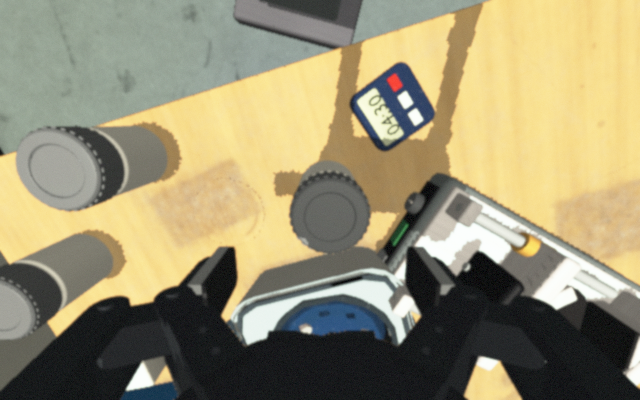

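View w6: near lid centre at (331,217), with the mill's end clear to the right of the right finger.

```bash
python3 - <<'E'
import pickle;from h import *
s,im=pickle.load(open("w6.pkl","rb"))
p=plane(im,(331,217),.092,s);q=s["ee_rot"];print(p,R.from_quat([q[1],q[2],q[3],q[0]]).inv().apply(p-s["position"]))
E
```

```text
[0.44916013 0.16641629 0.092     ] [0.00311571 0.00795892 0.07465794]
```

```bash
echo '{"dx":[0.0025, 0, 0, 0, 0], "dy":[0.007, 0, 0, 0, 0], "dz":[0, 0.028, 0.028, 0.028, 0], "rz":[0, 0, 0, 0, 0]}' | python3 steer.py;echo '{"dx":[0, 0, 0, 0, 0], "dy":[0, 0, 0, 0, 0], "dz":[0, 0, 0, 0, 0], "rz":[0, 0, 0, 0, 0]}' | python3 steer.py 0.04 80;  echo '{"dx":[0, 0, 0, 0, 0], "dy":[0, 0, 0, 0, 0], "dz":[0, -0.005, -0.01, 0, 0], "rz":[0, 0, 0, 0, 0]}' | python3 steer.py;echo '{"dx":[0, 0], "dy":[0, 0], "dz":[0, 0], "rz":[0, 0]}' | python3 steer.py
```

```text
clock: 11.2
position: [0.4462, 0.1651, 0.079]
ee_rot: [-0.003, -0.121, 0.993, -0.0]
contact_force: [-1.4, -0.9, 0.7]
width: 0.085
gripper_force: 0.0
clock: 11.62
position: [0.4506, 0.1659, 0.0839]
ee_rot: [0.003, -0.121, 0.993, 0.0]
contact_force: [-0.3, -2.0, 6.0]
width: 0.0584
gripper_force: 85.2
clock: 12.03
position: [0.4489, 0.1658, 0.0967]
ee_rot: [0.001, -0.121, 0.993, 0.0]
contact_force: [0.3, -0.3, -8.1]
width: 0.0584
gripper_force: 87.6
clock: 12.2
position: [0.4481, 0.1656, 0.0958]
ee_rot: [-0.001, -0.121, 0.993, -0.0]
contact_force: [-0.1, 0.1, -7.9]
width: 0.0579
gripper_force: 87.6
```

```bash
echo '{"dx":[0, 0, 0, 0, 0.016], "dy":[0, 0, 0, 0, 0.019], "dz":[-0.0375, -0.0375, -0.0375, -0.0375, 0], "rz":[0, 0, 0, 0, 0]}' | python3 steer.py >/dev/null; echo '{"dx":[0.016, 0, 0, 0, 0], "dy":[0.019, 0, 0, 0, 0], "dz":[0, 0, 0, 0, 0], "rz":[0.123, 0.123, 0.123, 0.123, 0.123]}' | python3 steer.py >/dev/null; echo '{"dx":[0, 0, 0, 0, 0], "dy":[0, 0, 0, 0, 0], "dz":[0, 0, 0, 0, 0], "rz":[0.123, 0.123, 0.123, 0.123, 0.123]}' | python3 steer.py >/dev/null; echo '{"dx":[0, 0, 0, 0, 0], "dy":[0, 0, 0, 0, 0], "dz":[0, 0, 0, 0, 0], "rz":[0.123, 0.123, 0.123, 0.123, 0.123]}' | python3 steer.py > /dev/null; echo '{"dx":[0, 0, 0, 0, 0], "dy":[0, 0, 0, 0, 0], "dz":[0, 0, 0, 0, 0], "rz":[0.123, 0.123, 0, 0, 0]}' | python3 steer.py;  python3 look.py w7
```

```text
clock: 14.28
position: [0.4081, 0.1948, 0.2458]
ee_rot: [-0.0, 0.797, 0.604, -0.001]
contact_force: [0.4, 0.5, -8.1]
width: 0.0582
gripper_force: 92.6
14.2833 [0.4081 0.1948 0.2458] yaw 1.2964 F [ 0.38  0.52 -8.05]
```

View pics/w7.png

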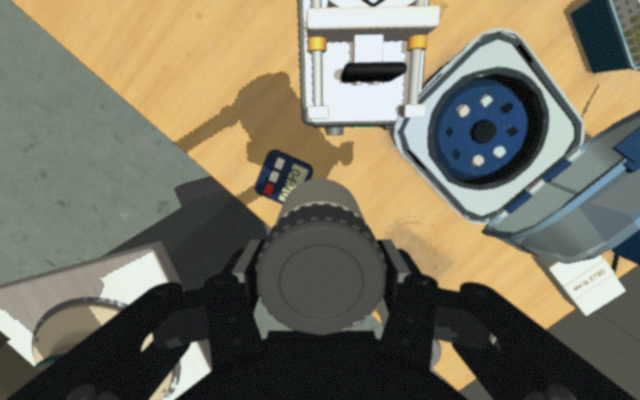

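View w7: the jar is held straight, lid at (322,282), with the mill ahead, the handle top at (343–405,72) and the timer clear. I'll advance over the mill and view the pad from two places.

```bash
echo '{"dx":[0.04, 0.04, 0, 0], "dy":[0.013, 0.013, 0, 0], "dz":[0, 0, 0, 0], "rz":[0, 0, 0, 0]}' | python3 steer.py >/dev/null; python3 look.py w8;  echo '{"dx":[0.04, 0.02, 0, 0, 0], "dy":[0.013, 0, 0, 0, 0], "dz":[0, 0, 0, 0, 0], "rz":[0, 0, 0, 0, 0]}' | python3 steer.py >/dev/null; python3 look.py w9
python3 - <<'E'
from h import *
a=cv2.imread("pics/w8.png")[:230,160:560];b=cv2.imread("pics/w9.png")[:230,160:560]
cv2.imwrite("pics/w89.png",cv2.resize(np.vstack([a,b]),None,fx=1.3,fy=1.3,interpolation=cv2.INTER_CUBIC))
E
```

```text
14.6667 [0.4564 0.2657 0.2456] yaw 1.2971 F [-0.96 -0.95 -6.91]
15.1333 [0.4826 0.3167 0.2458] yaw 1.2942 F [ 0.35  0.35 -8.31]
```

View pics/w89.png

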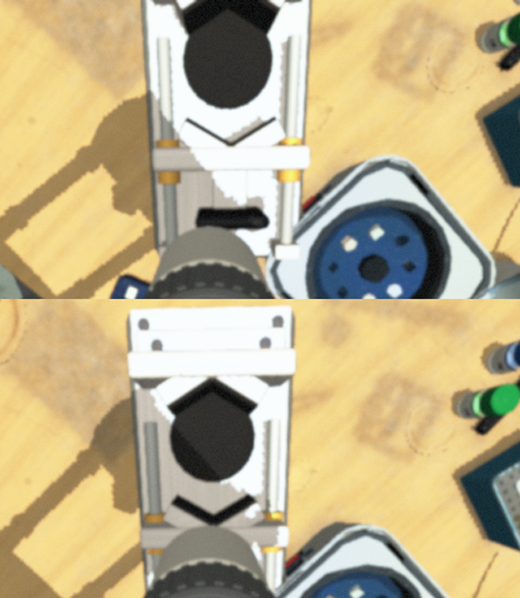

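The two crops show the pad as a dark disc at about (335,49) in w8 and (324,108) in w9, lying between the saddle V and the open jaw. The mill axis is within 1° of the tool's x. I'll fit the pad's free rim now.

```bash
python3 - <<'E'
import pickle;from h import *
from scipy.optimize import least_squares
cs=[];rs=[]
for n,c in(("w8",(335.4,49.2)),("w9",(323.8,108.5))):
    s,im=pickle.load(open(n+".pkl","rb"));g=cv2.GaussianBlur(cv2.cvtColor(im["img"],cv2.COLOR_RGB2GRAY),(3,3),0).astype(float)
    pts=[]
    for a in np.radians(np.arange(-5,186,5)):   # rim away from saddle
        r=np.arange(24,44,.25);v=cv2.remap(g.astype(np.float32),(c[0]+r*np.cos(a)).astype(np.float32)[None],(c[1]+r*np.sin(a)).astype(np.float32)[None],cv2.INTER_LINEAR)[0]
        k=np.argmax(np.gradient(v));pts.append((c[0]+r[k]*np.cos(a),c[1]+r[k]*np.sin(a)))
    P=np.array([plane(im,p,.061,s)[:2] for p in pts])
    f=lambda q:np.hypot(*(P-q[:2]).T)-q[2]
    q=least_squares(f,[*P.mean(0),.034],loss="soft_l1",f_scale=.001).x
    print(n,q.round(4),"res",np.abs(f(q)).mean().round(4));cs.append(q);rs.append(ray(im,proj(im,[*q[:2],.061],s),s))
print("tri",tri(rs).round(4))
s,im=pickle.load(open("w9.pkl","rb"));qq=s["ee_rot"];Ri=R.from_quat([qq[1],qq[2],qq[3],qq[0]]).inv()
for q in cs: print("tool offset",Ri.apply(np.array([*q[:2],.061])-s["position"]).round(4))
# handle front edge from w8 (crop 197..269, 208..226 lower edge)
s,im=pickle.load(open("w8.pkl","rb"))
for uv in((197,226),(269,224),(200,209),(267,209)): print("handle",plane(im,(160+uv[0]/1.3,uv[1]/1.3),.126,s).round(4))
E
```

```text
w8 [0.5055 0.3941 0.0325] res 0.0002
w9 [0.5058 0.3947 0.0325] res 0.0002
tri [0.5059 0.3948 0.0573]
tool offset [0.0811 0.0012 0.1846]
tool offset [0.0818 0.0013 0.1846]
handle [0.4551 0.2927 0.126 ]
handle [0.5005 0.2813 0.126 ]
handle [0.4601 0.3027 0.126 ]
handle [0.5014 0.2911 0.126 ]
```

```bash
echo '{"dx":[0.0375, 0.037, 0, 0], "dy":[0.001, 0, 0, 0], "dz":[0, 0, 0, 0], "rz":[0, 0, 0, 0]}' | python3 steer.py | head -2; echo '{"dx":[0, 0, 0, 0, 0], "dy":[0, 0, 0, 0, 0], "dz":[0.03, 0.03, 0.03, 0, 0], "rz":[0, 0, 0, 0, 0]}' | python3 steer.py; echo '{"dx":[0, 0], "dy":[0, 0], "dz":[0, 0], "rz":[0, 0]}' | python3 steer.py
```

```text
clock: 15.52
position: [0.505, 0.3898, 0.2458]
clock: 15.93
position: [0.5033, 0.3871, 0.1549]
ee_rot: [-0.0, 0.798, 0.602, -0.003]
contact_force: [-0.4, -0.1, -6.1]
width: 0.0577
gripper_force: 92.0
clock: 16.1
position: [0.5066, 0.3898, 0.1592]
ee_rot: [0.0, 0.798, 0.603, 0.003]
contact_force: [0.2, 0.1, -6.1]
width: 0.0584
gripper_force: 92.0
```

```bash
echo '{"dx":[0, 0, 0, 0, 0], "dy":[0, 0, 0, 0, 0], "dz":[0.006, 0, 0, 0, 0], "rz":[0, 0, 0, 0, 0]}' | python3 steer.py; echo '{"dx":[0, 0, 0, 0], "dy":[0, 0, 0, 0], "dz":[0.003, 0, 0, 0], "rz":[0, 0, 0, 0]}' | python3 steer.py
```

```text
clock: 16.52
position: [0.5051, 0.3894, 0.1505]
ee_rot: [0.0, 0.798, 0.603, 0.0]
contact_force: [0.1, 0.6, -7.2]
width: 0.0585
gripper_force: 92.4
clock: 16.85
position: [0.5049, 0.3892, 0.1471]
ee_rot: [0.0, 0.798, 0.603, -0.0]
contact_force: [0.5, -0.4, -8.1]
width: 0.0582
gripper_force: 92.4
```

```bash
echo '{"dx":[0, 0, 0], "dy":[0, 0, 0], "dz":[0.002, 0, 0], "rz":[0, 0, 0]}' | python3 steer.py; echo '{"dx":[0, 0, 0], "dy":[0, 0, 0], "dz":[0.0015, 0, 0], "rz":[0, 0, 0]}' | python3 steer.py
```

```text
clock: 17.1
position: [0.5053, 0.3896, 0.1459]
ee_rot: [-0.0, 0.798, 0.603, 0.001]
contact_force: [0.1, 0.3, -3.5]
width: 0.058
gripper_force: 93.5
clock: 17.35
position: [0.5054, 0.3902, 0.1457]
ee_rot: [-0.0, 0.798, 0.603, 0.002]
contact_force: [-1.9, 2.3, 7.0]
width: 0.0576
gripper_force: 94.0
```

```bash
echo '{"dx":[0, 0, 0, 0, 0], "dy":[0, 0, 0, 0, 0], "dz":[0, 0, 0, 0, 0], "rz":[0, 0, 0, 0, 0]}' | python3 steer.py 0.085; echo '{"dx":[0, 0, 0, 0, 0], "dy":[0, 0, 0, 0, 0], "dz":[-0.025, -0.04, -0.04, 0, 0], "rz":[0, 0, 0, 0, 0]}' | python3 steer.py; python3 look.py w10; python3 - <<'E'
import pickle;from h import *;from rig import manip
s,im=pickle.load(open("w10.pkl","rb"))
p=proj(im,[.5045,.391,.155],s).astype(int);print("expected lid",p)
g=cv2.medianBlur(cv2.cvtColor(im["img"],cv2.COLOR_RGB2GRAY),5)
c=cv2.HoughCircles(g,cv2.HOUGH_GRADIENT,1,15,param1=80,param2=18,minRadius=22,maxRadius=65)
c=sorted(c[0],key=lambda q:np.hypot(q[0]-p[0],q[1]-p[1]))[:3]
for q in c: print(q.round(1),plane(im,q[:2],.155,s).round(4))
E
```

```text
clock: 17.77
position: [0.5051, 0.3891, 0.1436]
ee_rot: [0.0, 0.798, 0.603, -0.0]
contact_force: [0.5, -0.2, -0.2]
width: 0.085
gripper_force: 0.0
clock: 18.18
position: [0.5064, 0.3901, 0.2521]
ee_rot: [0.0, 0.798, 0.603, 0.003]
contact_force: [0.7, -0.4, -0.2]
width: 0.0854
gripper_force: 0.0
18.1833 [0.5064 0.3901 0.2521] yaw 1.2938 F [ 0.67 -0.38 -0.17]
expected lid [318 211]
[318.5 202.5  36.9] [0.5065 0.3978 0.155 ]
[321.5 221.5  55.6] [0.5044 0.3819 0.155 ]
[334.5 212.5  61.1] [0.5164 0.3863 0.155 ]
```

```bash
echo '{"dx":[-0.0375, -0.0375, -0.0375, -0.0375, 0], "dy":[0, 0.002, 0, 0, 0], "dz":[0, 0, 0, 0, 0], "rz":[0, 0, 0, 0, 0]}' | python3 steer.py 0 40; echo '{"dx":[0, 0, 0, 0, 0], "dy":[0, 0, 0, 0, 0], "dz":[0, 0, 0.035, 0.035, 0], "rz":[0, 0, 0, 0, 0]}' | python3 steer.py; python3 look.py w11; python3 - <<'E'
import pickle;from h import *;from rig import manip
s,im=pickle.load(open("w11.pkl","rb"))
# jar check in top camera: circle near expected lid; handle in wrist view: dark blob
t=manip.get_image("top");pickle.dump(t,open("t11.pkl","wb"));cv2.imwrite("pics/t11.png",t["img"][:,:,::-1])
print("exp handle px",[proj(im,[x,y,.126],s).round(0).tolist() for x,y in((.4551,.2927),(.5005,.2813))])
hsv=cv2.cvtColor(im["img"],cv2.COLOR_RGB2GRAY);m=(hsv<45).astype(np.uint8)
n,l,st,c=cv2.connectedComponentsWithStats(m)
for i in range(1,n):
    if st[i,4]>250: print(st[i],c[i].round(0))
E
```

```text
clock: 18.65
position: [0.4619, 0.2384, 0.2466]
ee_rot: [0.001, 0.799, 0.601, -0.005]
contact_force: [0.8, 0.3, -0.8]
width: 0.0248
gripper_force: 0.0
clock: 19.07
position: [0.4617, 0.244, 0.1723]
ee_rot: [-0.002, 0.798, 0.603, -0.006]
contact_force: [-2.7, -0.8, -0.5]
width: 0.0001
gripper_force: 0.0
19.0667 [0.4617 0.244  0.1723] yaw 1.295 F [-2.7  -0.81 -0.54]
exp handle px [[289.0, 163.0], [370.0, 161.0]]
[281   0  90  40 402] [325.  25.]
[ 586   26   54  102 3481] [618.  80.]
[ 289  145   80   22 1425] [327. 156.]
[ 415  144  137  128 3850] [505. 221.]
[460 194  33  29 683] [476. 208.]
[212 214  65  42 623] [236. 231.]
[   56   237   531   163 45996] [318. 346.]
```

```bash
echo '{"dx":[0, 0, 0, 0, 0], "dy":[0.003, 0, 0, 0, 0], "dz":[0.028, 0.028, 0, 0, 0], "rz":[0, 0, 0, 0, 0]}' | python3 steer.py; echo '{"dx":[0.01, 0.01, 0.005, 0, 0], "dy":[0, 0, 0, 0, 0], "dz":[0, 0, 0, 0, 0], "rz":[0, 0, 0, 0, 0]}' | python3 steer.py
```

```text
clock: 19.58
position: [0.4704, 0.2445, 0.1249]
ee_rot: [0.001, 0.798, 0.603, 0.002]
contact_force: [-0.5, -0.3, 0.3]
width: -0.0001
gripper_force: 0.0
clock: 20.0
position: [0.4758, 0.2683, 0.1231]
ee_rot: [0.0, 0.798, 0.603, 0.0]
contact_force: [0.7, 0.3, 0.2]
width: 0.0003
gripper_force: 0.0
```

```bash
echo '{"dx":[0, 0, 0.006, 0.004, 0], "dy":[0, 0, 0, 0, 0], "dz":[0.006, 0, 0, 0, 0], "rz":[0, 0, 0, 0, 0]}' | python3 steer.py;echo '{"dx":[0.004, 0.004, 0, 0], "dy":[0, 0, 0, 0], "dz":[0, 0, 0, 0], "rz":[0, 0, 0, 0]}' | python3 steer.py; echo '{"dx":[0.004, 0.004, 0, 0], "dy":[0, 0, 0, 0], "dz":[0, 0, 0, 0], "rz":[0, 0, 0, 0]}' | python3 steer.py
```

```text
clock: 20.42
position: [0.4777, 0.2773, 0.1162]
ee_rot: [-0.0, 0.798, 0.603, -0.001]
contact_force: [-2.1, -1.9, -0.8]
width: 0.0002
gripper_force: 0.8
clock: 20.75
position: [0.4808, 0.2855, 0.1168]
ee_rot: [-0.0, 0.798, 0.603, 0.0]
contact_force: [-1.2, -1.6, -1.6]
width: -0.0
gripper_force: 0.7
clock: 21.08
position: [0.4833, 0.2935, 0.117]
ee_rot: [-0.0, 0.798, 0.603, 0.001]
contact_force: [0.1, -0.2, 0.4]
width: 0.0002
gripper_force: 0.3
```

```bash
echo '{"dx":[0.003, 0.003, 0, 0], "dy":[0, 0, 0, 0], "dz":[0, 0, 0, 0], "rz":[0, 0, 0, 0]}' | python3 steer.py;echo '{"dx":[0.003, 0, 0], "dy":[0, 0, 0], "dz":[0, 0, 0], "rz":[0, 0, 0]}' | python3 steer.py; echo '{"dx":[0.003, 0, 0], "dy":[0, 0, 0], "dz":[0, 0, 0], "rz":[0, 0, 0]}' | python3 steer.py
```

```text
clock: 21.42
position: [0.484, 0.2963, 0.1171]
ee_rot: [0.002, 0.798, 0.603, -0.002]
contact_force: [-2.2, -8.1, 3.2]
width: 0.0001
gripper_force: 4.3
clock: 21.67
position: [0.484, 0.2964, 0.1171]
ee_rot: [0.003, 0.797, 0.604, -0.004]
contact_force: [-2.8, -15.0, 6.6]
width: -0.0001
gripper_force: 8.0
clock: 21.92
position: [0.484, 0.2965, 0.1171]
ee_rot: [0.005, 0.797, 0.604, -0.007]
contact_force: [-4.5, -23.5, 10.5]
width: -0.0
gripper_force: 11.6
```

Hard stop at about 20 N with no further travel, and the position matches a seated jar. I'll back off, rise and check.

```bash
echo '{"dx":[-0.01, -0.015, -0.02, 0], "dy":[0, 0, 0, 0], "dz":[0, 0, 0, 0], "rz":[0, 0, 0, 0]}' | python3 steer.py; echo '{"dx":[0, 0, 0, 0, 0], "dy":[0, 0, 0, 0, 0], "dz":[-0.04, -0.04, -0.04, 0, 0], "rz":[0, 0, 0, 0, 0]}' | python3 steer.py; python3 look.py w12;python3 - <<'E'
import pickle;from h import *;from rig import manip
s,im=pickle.load(open("w12.pkl","rb"));t=manip.get_image("top");pickle.dump(t,open("t12.pkl","wb"));cv2.imwrite("pics/t12.png",t["img"][:,:,::-1])
g=cv2.cvtColor(im["img"],cv2.COLOR_RGB2GRAY)
n,l,st,c=cv2.connectedComponentsWithStats((g<45).astype(np.uint8))
x=np.array([.273,.962])
for i in range(1,n):
    if 250<st[i,4]<6000:
        q=plane(im,c[i],.126,s);print("dark",st[i],q.round(4),"along to pad",((np.array([.5057,.3945])-q[:2])@x).round(4))
for nm,I,S,z in(("wrist",im,s,.155),("top",t,None,.155)):
    k=3;p=proj(I,[.5057,.3945,z],S);a=np.maximum(p-60,0).astype(int);cr=cv2.resize(cv2.cvtColor(I["img"],cv2.COLOR_RGB2GRAY)[a[1]:a[1]+120,a[0]:a[0]+120],None,fx=k,fy=k,interpolation=cv2.INTER_CUBIC)
    f=I["camera_matrix"][0,0];T=Tw(I,S);rr=.03*f/np.linalg.norm(T[:3,3]-[.5057,.3945,z])*k
    C=cv2.HoughCircles(cv2.GaussianBlur(cr,(5,5),0),cv2.HOUGH_GRADIENT,1,20,param1=80,param2=15,minRadius=int(rr*.9),maxRadius=int(rr*1.12))
    for q in ([] if C is None else C[0][:3]): 
        w=plane(I,a+(q[:2]+.5)/k-.5,z,S);print(nm,"lid",w.round(4),"off",(w[:2]-[.5057,.3945]).round(4))
for nm,xy in(("far",(.593,-.072)),("mid",(.468,-.026))):
    p=proj(t,[*xy,.094]);a=(p-25).astype(int);cr=cv2.resize(cv2.cvtColor(t["img"],cv2.COLOR_RGB2GRAY)[a[1]:a[1]+50,a[0]:a[0]+50],None,fx=4,fy=4,interpolation=cv2.INTER_CUBIC)
    C=cv2.HoughCircles(cr,cv2.HOUGH_GRADIENT,1,40,param1=80,param2=15,minRadius=36,maxRadius=52)
    if C is not None: print(nm,plane(t,a+C[0][0][:2]/4,.094).round(3))
E
```

```text
clock: 22.25
position: [0.4725, 0.2587, 0.1168]
ee_rot: [0.0, 0.798, 0.602, -0.001]
contact_force: [0.0, 0.2, -0.2]
width: -0.0001
gripper_force: 0.0
clock: 22.67
position: [0.4757, 0.2623, 0.2399]
ee_rot: [0.001, 0.798, 0.603, 0.004]
contact_force: [-0.6, -0.0, -0.0]
width: 0.0001
gripper_force: 0.0
22.6667 [0.4757 0.2623 0.2399] yaw 1.2938 F [-0.57 -0.01 -0.01]
dark [528  14  25  41 313] [0.6645 0.3431 0.126 ] along to pad 0.0061
dark [ 517   84   46   63 1212] [0.6604 0.2854 0.126 ] along to pad 0.0628
dark [286 137  56  13 493] [0.4817 0.3151 0.126 ] along to pad 0.0829
dark [ 387  165   98   94 1641] [0.5821 0.2144 0.126 ] along to pad 0.1524
dark [419 199  22  21 298] [0.564 0.234 0.126] along to pad 0.1385
wrist lid [0.5051 0.3904 0.155 ] off [-0.0006 -0.0041]
wrist lid [0.5012 0.3957 0.155 ] off [-0.0045  0.0012]
wrist lid [0.5113 0.393  0.155 ] off [ 0.0056 -0.0015]
top lid [0.5112 0.3921 0.155 ] off [ 0.0055 -0.0024]
far [ 0.588 -0.073  0.094]
mid [ 0.463 -0.026  0.094]
```

```bash
echo '{"dx":[0, 0, 0], "dy":[0, 0, 0], "dz":[0, 0, 0], "rz":[0, 0, 0]}' | python3 steer.py | head -2; python3 -c "
from rig import manip
print(manip.sign_off())"
```

```text
clock: 23.02
position: [0.4731, 0.2608, 0.2353]
the job is handed in; nothing more can be done
None
```

I handed the job in at 23 s: the heavy jar (about 8 N) is on the mill pad, pushed to a hard stop in the saddle with the handle at the seated position. That final push peaked at about 24 N, above the stated 14–20 N. The two light jars are back on the bench, the arm is clear, and sign-off returned no verdict.

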